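Seat the test chamber and tip the sealing arm over onto it

ROBOT

A 6-joint arm with a two-finger parallel gripper is mounted at the origin on the work surface. World frame = base frame: x ahead of the robot, y to its left, z up, the work surface at z = 0. Lengths are in mm, angles in rad, forces in N, time in s.
With the tool pointing down it reaches from about 275 to 825 mm from the base axis. Payload 5.2 kg.
Tool frame: the origin (TCP) lies at the very end of the fingers, on their centre line; the grasp point (between the pads) lies 19 mm behind it; z points along the fingers, y is the line along which they close (so a half turn about z gives the same grasp; the last joint's range is limited). The gripper opens to 93 mm and grips with 3 to 60 N. Pads are 15 mm wide; open, the fingers measure 128 mm over their backs; the gripper's body (75 mm by 188 mm) begins 65 mm behind the grasp point.
Start: joints at [1.029, 0.259, 1.535, -0, 1.348, -0.203], TCP at [182.774, 518.747, 218.653] pointing down, gripper open.
Joint ranges: [-3.14, 3.14], [-0.91, 2.08], [0.19, 2.58], [-1.22, 4.36], [0.22, 2.71], [-3.12, 3.12]. Speed limits (rad/s): [2.57, 2.57, 3.14, 3.14, 3.14, 3.14].

INTERFACE

Orientations are given as a unit quaternion [x, y, z, w].
In Python, from workcell import bot gives the robot as it stands.
- The arm moves only by the tool jog_arm, never from a script. Its argument "deltas" is a list of rows, each a list of 7 numbers: the shift along the tool's x, y, z each as a share of 30 cm, from -1 to 1, then the turn, a rotation vector about the tool's x, y, z each as a share of 0.5 rad, from -1 to 1, then the closure, from -1 (fully open) to 1 (shut). A call has 1 to 12 rows; each row is the pose to reach, as a shift and turn from the pose commanded when the call began, along the tool's axes at that moment; what a row does not reach only later rows make up. A row lasts 1/8 s, in which the tool goes at most 62.5 mm and 10.7 degrees, less where a joint would pass 70% of its speed; a pose out of reach is approached as far as the arm can. A call with a number of a shift or a turn outside -1 to 1 is refused whole. A call with a gripper value outside its range is refused whole. The fingers move at their own pace and stop on an object; the grip force is fixed at half the most. Time passes only in rows, so rows that repeat a pose let the fingers close. It gives the time, the measured TCP pose, the force, the opening and the grip force at its end, in the units of the state.
- bot.get_state(): the state, without advancing time (a new reading comes with each control period).
- bot.camera(name): name is "scene" or "top"; returns the picture (420x560x3 uint8, red, green, blue); there is no depth.
- bot.calibration(name): a dict with "fx", "fy", "cx", "cy" (pixels), "dist_coeffs" ([k1, k2, p1, p2, k3] as OpenCV has them; the pictures are not rectified), "cam_to_world" (4x4, takes a point from camera to world coordinates). Camera axes: x right, y up, looking along -z (the intrinsics and any distortion apply to the point x, -y, -z); pixel columns grow to the right and rows downward; lengths in mm; the calibration is good to about 2 mm. A picture is of the moment at which its call begins. calibration takes no time and is no camera call.
- bot.finish_job(): hands the job in; it is judged then, once.
Trained networks look in the newest picture that a camera, given by its name, has taken for a name from the list of things; names that differ only in an ending like _2 or _b are one class to them, and where a whole thing is asked for, a point or a joint stands for the part that bears it (a point fixed in the world has none). Each returns a list of dicts, best first, with "conf" (0 to 1); they miss things now and then, are a little off and sometimes report something else, mostly with a low value. They report only what shows in the picture. A call takes as long as a camera call. They do not tell look-alikes from the thing itself.
- bot.search_frame(camera, name): "centre" ([x, y, z] in mm, in world coordinates, good to about 4 mm: the middle of the surface that is visible of it).
The state is a dict: "t": time; "q": joint angles; "joint_velocities": joint speeds; "joint_torque": joint torques, N m; "eef_pos": TCP position; "tool_rot": TCP orientation; "force": force on the tool from outside, world axes, zero at the start; "torque": the same for the moment, N m; "finger_gap": finger opening in mm; "grasp_force": force on a finger pad.
Only numpy, scipy, OpenCV 4.12 (cv2) and the standard library are available. Lean on these libraries where they do the work, as an engineer would, in place of code of your own. Each camera call takes 0.05 s, during which the arm holds its last target. There are 200 camera calls.

TASK

Get the pressure test stand ready for a run: without picking anything up, push the tall clear chamber along the table until it is fully home against both faces of the stand's V-shaped stop. Then push the thrown-back sealing arm over with your fingertips and press it down until its rubber pad sits on the chamber's lid. Keep the chamber on the table and upright, leave everything else where it stands, and finish with the fingers clear.

Things in the scene. Friction and masses are not known exactly. Their poses are not given: they have to be found in the camera images.
- chamber_mid (a point): centre, half-way up, of the tall chamber: a loose upright cylinder 70 mm in diameter and 90 mm high, grey base and lid discs with a clear wall between, 0.3 to 0.6 kg, standing on the table (its centre 45 mm up). z is its axis. Pushed higher than about 45 mm it may tip.
- stand: the fixed test stand. Origin on the table under the arm's hinge; +y is its front (to the V stop), x along the hinge, z up; yaw within 0.3 rad of the world's axes. Steel column 70 mm wide (x), 105 mm high, from y = -75 to +25 mm; two hinge cheeks, 145 mm high; behind, an air cylinder to y = -171 mm, at most 85 mm high.
- seat (a point): point on the table where the chamber's axis stands when it touches both jaws of the V stop: 120 mm in front (+y) of the stand's origin, axes as the stand's. The stop is two upright grey jaws, 40 mm high, at 45 degrees either side of the stand's y axis, opening to +y; the mouth is 100 mm wide across x, its ends level with the seat point.
- sealing_arm (a joint): angle of the sealing arm, rad: 0 = level, pad on the lid of a seated chamber; pi/2 = upright; at the start 1.75 to 2.05 (thrown back). Stops at 2.15 and -0.3. The hinge is 122 mm above the stand's origin, along its x. It is stiff: the arm stays where it is left; 2 to 6 N at the pad's distance moves it.
- back_face (a point): point on the arm's plain back face (its top when level) opposite the pad's centre: 120 mm from the hinge. Arm frame: y along the arm to its end, z out of the back face. The arm is an aluminium bar 30 mm wide, 14 mm thick, its end 155 mm from the hinge; the 60 mm pad on the other face reaches 32 mm from the bar's mid-plane.
- short_pot_mid (a point): centre of a similar but shorter pot, 60 mm in diameter and 50 mm high, loose; not to be used, leave it
- flange: loose steel ring 64 mm across, 18 mm high, leave it; origin under its centre
- wrench: loose wrench 160 mm long lying on the table, leave it; origin under its middle, x along it
- bottle: loose white bottle 48 mm in diameter, 130 mm high, leave it; origin under its centre
- jar: loose amber jar 60 mm in diameter, 75 mm high, leave it; origin under its centre
- driver: loose screwdriver 180 mm long lying on the table, leave it; origin under its middle, x along it
- cup: loose white cup 72 mm in diameter, 70 mm high, leave it; origin under its centre
Things that resemble listed ones, but are neither listed nor needed, are in the scene too. Leave any pink or red look-alike of the part that bears chamber_mid alone.

How it is judged (in metres and radians):
On the way, in this order (a step that is already met when the one before it is completed fails the run):
1. the chamber is home in the V stop while the arm is still up (horizontal distance between chamber_mid and seat below 0.006 m and angle between chamber_mid's own z axis and vertical below 0.06 rad and height (world z) of chamber_mid below 0.05 m and value of joint sealing_arm above 1.2 rad), for 0.2 s.
2. the arm is tipped over and its pad sits on the lid of the seated chamber (horizontal distance between chamber_mid and seat below 0.006 m and angle between chamber_mid's own z axis and vertical below 0.06 rad and height (world z) of chamber_mid below 0.05 m and value of joint sealing_arm between -0.045 and 0.045 rad), for 0.2 s.
At the end, for the whole second after the job is handed in: the chamber stands upright on the table within 6 mm of the seat point, at rest, and the arm is level within 0.045 rad, its pad on the lid (all of step 2 and linear speed of chamber below 0.01 m/s); the robot touches nothing.
It fails at once if the chamber is lifted more than 10 mm off the table (height (world z) of chamber_mid above 0.055 m).
It fails at once if the chamber is tipped by more than 0.3 rad (angle between chamber_mid's own z axis and vertical above 0.3 rad).
It fails at once if another loose thing is shifted by more than 30 mm (distance of any of short_pot_mid, flange, wrench, bottle, jar, driver, cup from where it was at the start of the episode above 0.03 m).
It fails at once if the short pot, bottle, jar or cup is tipped (angle between any of short_pot_mid, bottle, jar, cup's own z axis and vertical above 0.4 rad).
It also fails if it takes over 64 s, if anything falls off the work surface, if the arm or the gripper's body presses on something with over 40 N, if the wrist force passes 120 N, or if a joint passes its speed limit or range.

## Working session

There is one attempt and no reset: what is moved stays moved. The work goes in short steps, Python scripts to look and compute and a tool call to move; the robot and the scene stay as the last step left them, time stands still between calls to the robot, and variables do not carry over. Pictures are saved under pics/ and viewed, at most 10 in all, crops included, and the job is handed in when it is done.

Besides the shell and the picture viewer there is one more tool, called after "Request:" as a command line: name --pt "numbers of a row" for each row, then --argument value for the rest. jog_arm: Moves the arm, as the interface text tells. Its arguments: {"type":"object","properties":{"deltas":{"type":"array"}},"required":["deltas"]}

```bash
mkdir -p pics; python3 - <<'E'
from workcell import bot
import cv2
for c in("scene","top"):
    im=bot.camera(c); cv2.imwrite(f"pics/{c}0.png",im[:,:,::-1])
    k=bot.calibration(c); print(c,[round(k[x],1) for x in("fx","fy","cx","cy")],k["dist_coeffs"],k["cam_to_world"])
    for n in("chamber_mid","stand","sealing_arm","back_face","short_pot_mid","flange","wrench","bottle","jar","driver","cup"):
        try: print(n,[(round(d["conf"],2),[round(v) for v in d["centre"]]) for d in bot.search_frame(c,n)][:3])
        except Exception as e: print(n,e)
print(bot.get_state())
E
```

```text
scene [492.4, 492.4, 269.2, 208.9] [-0.16596635  0.          0.          0.          0.        ] [[-1.99626178e-01 -5.56426213e-01  8.06560139e-01  1.70915706e+03]
 [ 9.79844413e-01 -1.07164666e-01  1.68584286e-01  2.65317385e+02]
 [-7.36996814e-03  8.23957283e-01  5.66603989e-01  9.23539807e+02]
 [ 0.00000000e+00  0.00000000e+00  0.00000000e+00  1.00000000e+00]]
chamber_mid [(0.9, [648, 288, 70]), (0.85, [768, 167, 84]), (0.8, [650, 139, 82])]
stand [(0.66, [568, -222, 78])]
sealing_arm [(0.68, [561, -222, 80]), (0.66, [554, -230, 228])]
back_face [(0.83, [554, -234, 227])]
short_pot_mid [(0.6, [495, 158, 51])]
flange [(0.82, [771, 31, 21])]
wrench [(0.46, [413, -186, 10])]
bottle [(0.94, [420, -365, 72]), (0.32, [749, -287, 46])]
jar [(0.67, [715, 402, 50])]
driver [(0.61, [455, 416, 22]), (0.18, [560, -223, 82])]
cup [(0.57, [749, -285, 50])]
top [395.8, 395.8, 274.8, 212.7] [0.03996612 0.         0.         0.         0.        ] [[ 2.13424303e-03  9.95149400e-01 -9.83520048e-02  4.58033033e+02]
 [-9.99716662e-01 -2.08384239e-04 -2.38023798e-02  1.30724955e+01]
 [-2.37074189e-02 
[... 605 characters left out ...]
y([ 1.02923136e+00,  2.58571267e-01,  1.53498769e+00,  1.06797483e-05,
        1.34796742e+00, -2.02778013e-01]), 'joint_velocities': array([ 4.11983300e-04,  5.25482461e-04, -3.92599799e-04,  4.90728288e-05,
        1.58964606e-03,  3.53972429e-04]), 'joint_torque': array([ 6.99200464e-04, -4.37197673e+01, -2.84314567e+01,  7.22203986e-02,
        3.09954816e-02, -8.76982433e-07]), 'eef_pos': array([182.76383551, 518.77070672, 218.67316721]), 'tool_rot': array([1.68585702e-01, 9.85686999e-01, 3.27630166e-05, 7.19885773e-06]), 'force': array([-0.88789762,  0.13105291, -0.69306143]), 'torque': array([ 0.00051551, -0.01011697, -0.03105661]), 'grasp_force': 0.0, 'finger_gap': 93.20121967533497}
```

View pics/scene0.png

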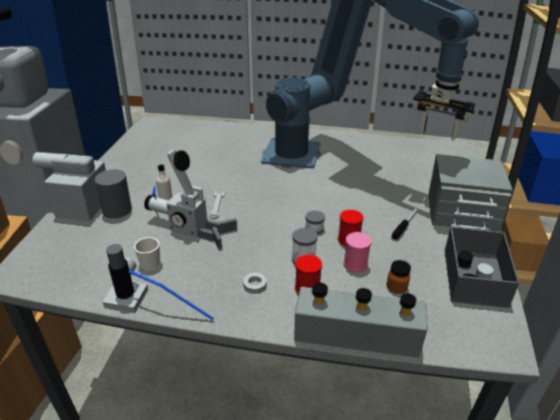

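View pics/top0.png

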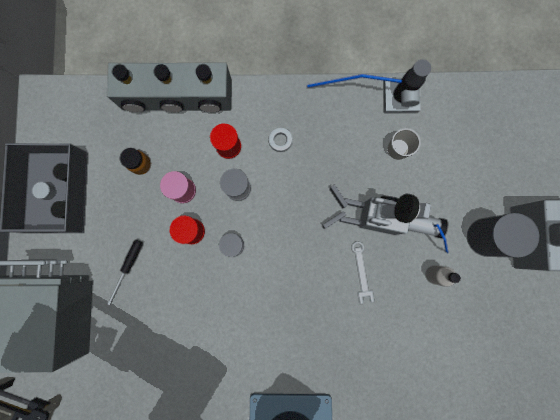

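The scene view shows the clear chamber at (304,246) and the stand at about (190,205). In the top view the chamber lid is at (235,184), the short pot at (231,244), and the V stop jaws at about (338,195) and (333,217). I'll zoom in on the stand in both views.

```bash
python3 - <<'E'
import cv2,numpy as np
a=cv2.imread("pics/top0.png")[160:260,210:460]; b=cv2.imread("pics/scene0.png")[140:270,130:330]
a=cv2.resize(a,None,fx=3.2,fy=3.2,interpolation=cv2.INTER_CUBIC)
cv2.imwrite("pics/ct.png",a)
cv2.imwrite("pics/cs.png",cv2.resize(b,None,fx=4,fy=4,interpolation=cv2.INTER_CUBIC))
E
```

```text
(no output)
```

View pics/ct.png

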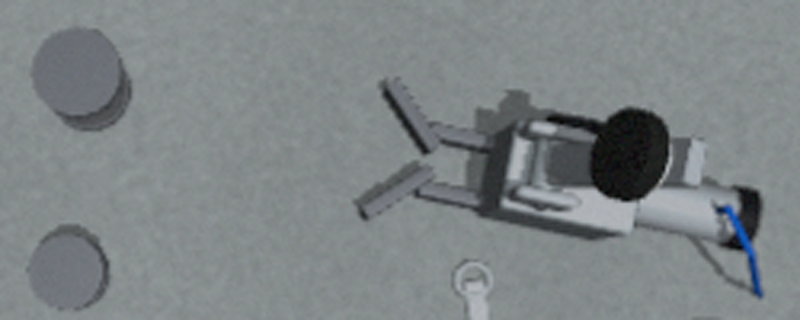

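View pics/cs.png

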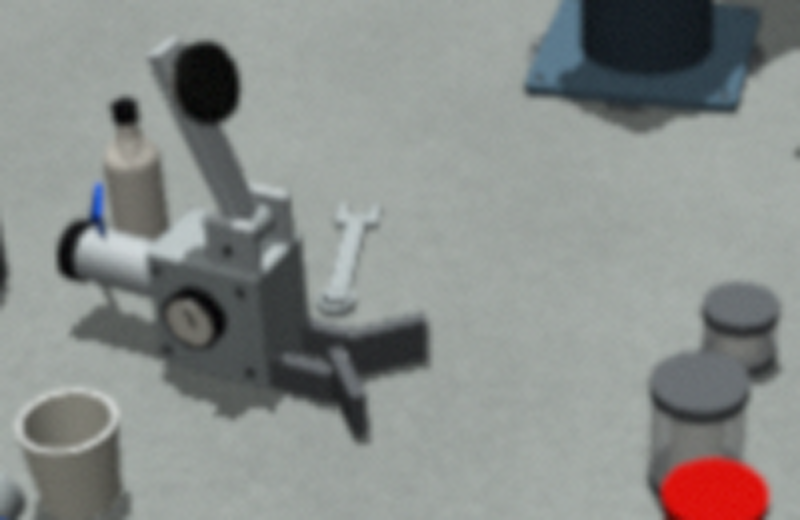

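The close-ups show the jaw tips at top-crop (384,83) and (359,202), and the column's front top edge from (517,122) to (497,217). The chamber lid is centred at crop (78,71) and the short pot at (67,271). Next is a fit of the stand pose from these points.

```bash
cat > h.py <<'E'
import numpy as np,cv2
from workcell import bot
from scipy.optimize import least_squares
def proj(c,P):
    k=bot.calibration(c);M=np.linalg.inv(k["cam_to_world"]);P=np.atleast_2d(P).astype(float)
    p=(P@M[:3,:3].T+M[:3,3])*[1,-1,-1]
    K=np.array([[k["fx"],0,k["cx"]],[0,k["fy"],k["cy"]],[0,0,1]])
    return cv2.projectPoints(p,np.zeros(3),np.zeros(3),K,np.array(k["dist_coeffs"]))[0][:,0]
def back(c,uv,z):
    return least_squares(lambda a:(proj(c,[a[0],a[1],z])[0]-uv),[550,0]).x
def stand(P,s):
    x,y,t=s;P=np.atleast_2d(P).astype(float);c,n=np.cos(t),np.sin(t)
    return np.c_[x+c*P[:,0]-n*P[:,1],y+n*P[:,0]+c*P[:,1],P[:,2]]
E
python3 - <<'E'
from h import *
ct=lambda u,v:np.array([210+(u+.5)/3.2-.5,160+(v+.5)/3.2-.5])
cs=lambda u,v:np.array([130+(u+.5)/4-.5,140+(v+.5)/4-.5])
P=[[49.5,120,40],[-49.5,120,40],[35,25,105],[-35,25,105]]
T=np.array([ct(384,83),ct(359,202),ct(517,122),ct(497,217)])
S=np.array([cs(262,285),cs(300,240)])
f=lambda s:np.r_[(proj("top",stand(P,s))-T).ravel(),(proj("scene",stand(P[2:],s))-S).ravel()]
for g in(lambda s:f(s)[:8],f):
    r=least_squares(g,[560,-200,0.]);print(r.x.round(3),f(r.x).round(1),"seat",stand([0,120,0],r.x).round(1))
print("tips in scene crop",(proj("scene",stand([[49.5,120,40],[-49.5,120,40],[49.5,120,0]],r.x))-[130,140])*4)
print("chamber",back("top",ct(78,71),90),back("scene",cs(699,384),90))
print("pot",back("top",ct(67,271),50),back("scene",cs(740,307),50))
for a in (1.75,1.9,2.05):
    c,n=np.cos(a),np.sin(a); print(a,(proj("top",stand([[0,120*c-32*-n*0+32*n,122+120*n-32*c]],r.x))-[210,160])*3.2,(proj("scene",stand([[0,120*c+32*n,122+120*n-32*c]],r.x))-[130,140])*4)
E
```

```text
[ 5.47652e+02 -2.10829e+02 -2.60000e-01] [ 1.3  0.9 -0.4  0.7 -0.   0.  -0.8 -1.5 -1.2 -1.6  2.  -2.1] seat [[578.5 -94.9   0. ]]
[ 5.49820e+02 -2.11148e+02 -2.41000e-01] [ 0.9  0.9 -0.2  0.8 -0.2 -0.7 -0.4 -2.2 -1.3 -1.2  1.6 -1.8] seat [[578.5 -94.6   0. ]]
tips in scene crop [[362.92628264 392.93254838]
 [427.28611633 320.9580126 ]
 [366.41858139 435.4260724 ]]
chamber [630.25411459 137.26922896] [632.18286538 139.17503725]
pot [476.81476847 149.17916466] [478.92282006 150.27049914]
1.75 [[574.45229577 146.4810514 ]] [[246.1926791   85.78175253]]
1.9 [[603.49987894 153.37031968]] [[224.38901336  80.51566676]]
2.05 [[631.00766568 160.6713673 ]] [[203.4530397   78.75480628]]
```

Request:
jog_arm --pt "-0.2 -0.05 0 0 0 0.35 0.35" --pt "-0.4 -0.1 0 0 0 0.7 0.35" --pt "-0.6 -0.16 0 0 0 1 0.35" --pt "-0.8 -0.22 0 0 0 1 0.35" --pt "-0.9 -0.25 0 0 0 1 0.35" --pt "-0.9 -0.25 0 0 0 1 0.35" --pt "-0.9 -0.25 0 0 0 1 0.35"

```text
t: 2.08
eef_pos: [411.8, 358.6, 218.6]
tool_rot: [0.407, 0.913, -0.0, -0.0]
force: [-1.2, 0.1, 0.2]
finger_gap: 31.1
grasp_force: 0.0
```

```bash
cat >> h.py <<'E'
from scipy.spatial.transform import Rotation as R
def go(x,y,z,heading):
    s=bot.get_state();Q=R.from_quat(s["tool_rot"]);d=Q.inv().apply(np.array([x,y,z])-s["eef_pos"])
    tx=Q.apply([1,0,0]);h=np.degrees(np.arctan2(tx[1],tx[0]))
    print("t",s["t"],"pos",s["eef_pos"].round(1),"h",h.round(2),"tilt z",Q.apply([0,0,1]).round(3),"gap",round(s["finger_gap"],1),"F",s["force"].round(1))
    print("shares",(d/300).round(3),"turn z share",round(np.radians(h-heading)/.5,3))
E
python3 -c "
from h import *
go(644,196.5,218,76.5)"
```

```text
t 2.075 pos [411.8 358.6 218.6] h 131.93 tilt z [-0.001  0.    -1.   ] gap 31.1 F [-1.2  0.1  0.2]
shares [-0.919  0.215  0.001] turn z share 1.935
```

Request:
jog_arm --pt "-0.2 0.05 0 0 0 0.33 0.35" --pt "-0.4 0.1 0 0 0 0.66 0.35" --pt "-0.6 0.15 0 0 0 1 0.35" --pt "-0.8 0.19 0 0 0 1 0.35" --pt "-0.92 0.215 0 0 0 1 0.35" --pt "-0.92 0.215 0 0 0 1 0.35" --pt "-0.92 0.215 0 0 0 1 0.35"

```text
t: 2.95
eef_pos: [643.7, 197.8, 218.5]
tool_rot: [0.62, 0.785, -0.0, -0.001]
force: [-0.5, -0.4, 0.1]
finger_gap: 30.2
grasp_force: 0.0
```

Request:
jog_arm --pt "0 0 0 0 0 0.3 0.35" --pt "0 0 0 0 0 0.6 0.35" --pt "0 0 0 0 0 0.94 0.35" --pt "0 0 0 0 0 0.94 0.35"

```text
t: 3.45
eef_pos: [643.6, 198.1, 219.2]
tool_rot: [0.785, 0.62, 0.0, -0.0]
force: [-0.1, -0.7, -0.5]
finger_gap: 30.3
grasp_force: 0.0
```

```bash
python3 -c "
from h import *
go(644,196.5,20,76.5)
im=bot.camera('top');im2=bot.camera('scene')
a=im[90:290,120:420];b=im2[140:340,200:420]
a=cv2.resize(a,(600,400),interpolation=2);b=cv2.resize(b,(440,400),interpolation=2)[:,:200+240]
cv2.imwrite('pics/p1.png',cv2.resize(np.hstack([a,b]),(800,308))[:,:,::-1])"
```

```text
t 3.45 pos [643.6 198.1 219.2] h 76.6 tilt z [ 0.  0. -1.] gap 30.3 F [-0.1 -0.7 -0.5]
shares [-0.005  0.003  0.664] turn z share 0.004
```

View pics/p1.png

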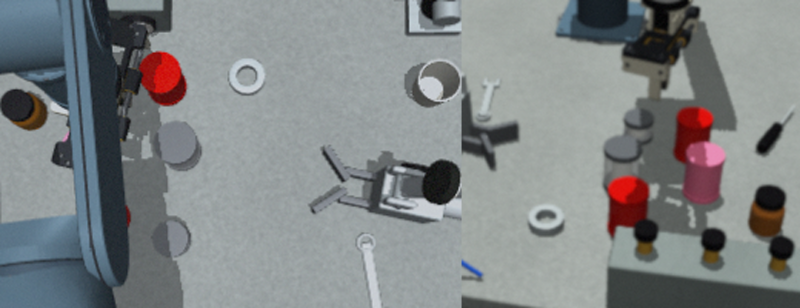

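Left half (top view): the lid is at about (178,146), with the fingers behind it on the +y side, at about (130,90). Right half (scene view): the fingers hang clear of the cans. I'll descend behind the chamber.

Request:
jog_arm --pt "0 0 0.15 0 0 0 0.35" --pt "0 0 0.3 0 0 0 0.35" --pt "0 0 0.45 0 0 0 0.35" --pt "0 0 0.55 0 0 0 0.35" --pt "0 0 0.62 0 0 0 0.35" --pt "0 0 0.65 0 0 0 0.35" --pt "0 0 0.65 0 0 0 0.35"

```text
t: 4.42
eef_pos: [644.6, 196.3, 23.5]
tool_rot: [0.786, 0.619, -0.0, -0.0]
force: [-0.1, 0.0, 0.5]
finger_gap: 30.3
grasp_force: 0.0
```

```bash
python3 -c "
from h import *
u=np.array([np.cos(np.radians(76.6)),np.sin(np.radians(76.6))])
p=np.array([578.5,-94.7])+u*39
go(*p,24,76.6)"
```

```text
t 4.425 pos [644.6 196.3  23.5] h 76.44 tilt z [-0.001 -0.    -1.   ] gap 30.3 F [-0.1  0.   0.5]
shares [-0.865  0.013 -0.002] turn z share -0.005
```

Request:
jog_arm --pt "-0.03 0 0 0 0 0 0.35" --pt "-0.06 0.001 0 0 0 0 0.35" --pt "-0.08 0.001 0 0 0 0 0.35" --pt "-0.11 0.002 0 0 0 0 0.35" --pt "-0.14 0.002 0 0 0 0 0.35" --pt "-0.17 0.003 0 0 0 0 0.35" --pt "-0.2 0.003 0 0 0 0 0.35" --pt "-0.23 0.003 0 0 0 0 0.35" --pt "-0.26 0.004 0 0 0 0 0.35" --pt "-0.29 0.004 0 0 0 0 0.35" --pt "-0.32 0.005 0 0 0 0 0.35" --pt "-0.33 0.005 0 0 0 0 0.35"

```text
t: 5.92
eef_pos: [623.9, 99.3, 24.6]
tool_rot: [0.786, 0.618, 0.001, 0.0]
force: [2.1, 6.2, 5.9]
finger_gap: 30.5
grasp_force: 3.1
```

```bash
python3 -c "
from h import *
u=np.array([np.cos(np.radians(76.5)),np.sin(np.radians(76.5))])
p=np.array([578.5,-94.7])+u*39
go(*p,24,76.5)
s=bot.get_state();print('expected chamber',s['eef_pos'][:2]-u*39)
for c in('scene','top'):
  bot.camera(c);print(c,[(round(d['conf'],2),d['centre']) for d in bot.search_frame(c,'chamber_mid')])"
```

```text
t 5.925 pos [623.9  99.3  24.6] h 76.33 tilt z [ 0.002  0.001 -1.   ] gap 30.5 F [2.1 6.2 5.9]
shares [-0.534  0.005  0.001] turn z share -0.006
expected chamber [614.83481184  61.37941882]
scene [(0.98, [769.6, 167.1, 86.3]), (0.92, [647.1, 290.5, 68.7]), (0.81, [642.4, 60.5, 26.2]), (0.62, [534.4, 255.0, 79.6])]
top [(0.94, [623.2, 290.7, 91.6]), (0.66, [518.3, 287.4, 90.4]), (0.58, [609.1, 43.4, 88.4])]
```

Request:
jog_arm --pt "-0.03 0 0 0 0 0 0.35" --pt "-0.06 0 0 0 0 0 0.35" --pt "-0.09 0.001 0 0 0 0 0.35" --pt "-0.12 0.001 0 0 0 0 0.35" --pt "-0.15 0.001 0 0 0 0 0.35" --pt "-0.19 0.002 0 0 0 0 0.35" --pt "-0.23 0.002 0 0 0 0 0.35" --pt "-0.27 0.003 0 0 0 0 0.35" --pt "-0.31 0.003 0 0 0 0 0.35" --pt "-0.35 0.003 0 0 0 0 0.35" --pt "-0.38 0.004 0 0 0 0 0.35" --pt "-0.4 0.004 0 0 0 0 0.35"

```text
t: 7.62
eef_pos: [595.9, -17.1, 23.9]
tool_rot: [0.786, 0.618, 0.0, -0.0]
force: [1.9, 6.3, 5.4]
finger_gap: 30.2
grasp_force: 3.3
```

```bash
python3 -c "
from h import *
u=np.array([np.cos(np.radians(76.5)),np.sin(np.radians(76.5))])
p=np.array([578.5,-94.7])+u*39
go(*p,24,76.5)
s=bot.get_state();print('expected chamber',s['eef_pos'][:2]-u*39)
im=bot.camera('top')[120:270,240:480];im2=bot.camera('scene')[130:280,130:370]
cv2.imwrite('pics/p2.png',cv2.resize(np.vstack([im,im2]),(480,600),interpolation=2)[:,:,::-1])"
```

```text
t 7.625 pos [595.9 -17.1  23.9] h 76.35 tilt z [ 0.     0.001 -1.   ] gap 30.2 F [1.9 6.3 5.4]
shares [-0.135  0.004 -0.   ] turn z share -0.005
expected chamber [586.76161911 -55.02010096]
```

View pics/p2.png

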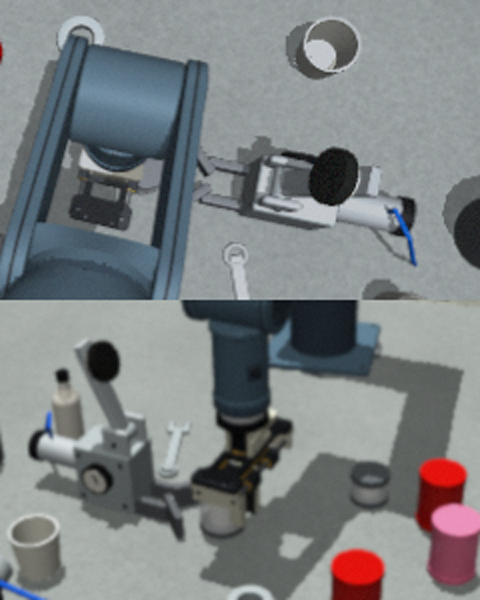

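The scene view (lower half) shows the chamber upright under the gripper at (222,515), just short of the jaws at (180,505). I'll push slowly into the V.

Request:
jog_arm --pt "-0.02 0 0 0 0 0 0.35" --pt "-0.05 0.001 0 0 0 0 0.35" --pt "-0.08 0.001 0 0 0 0 0.35" --pt "-0.1 0.002 0 0 0 0 0.35" --pt "-0.115 0.002 0 0 0 0 0.35" --pt "-0.125 0.003 0 0 0 0 0.35" --pt "-0.125 0.003 0 0 0 0 0.35"

```text
t: 8.6
eef_pos: [587.5, -53.8, 23.5]
tool_rot: [0.786, 0.618, -0.0, -0.0]
force: [1.3, 3.6, 4.0]
finger_gap: 30.4
grasp_force: 2.3
```

Request:
jog_arm --pt "-0.004 0 0 0 0 0 0.35" --pt "-0.008 0 0 0 0 0 0.35" --pt "-0.01 0 0 0 0 0 0.35"

```text
t: 8.98
eef_pos: [587.7, -55.1, 23.7]
tool_rot: [0.786, 0.618, 0.001, -0.001]
force: [3.4, 11.3, 4.6]
finger_gap: 30.3
grasp_force: 5.7
```

Request:
jog_arm --pt "-0.003 0 0 0 0 0 0.35" --pt "-0.006 0 0 0 0 0 0.35" --pt "-0.008 0 0 0 0 0 0.35" --pt "-0.008 0 0 0 0 0 0.35"

```text
t: 9.48
eef_pos: [588.0, -55.6, 24.0]
tool_rot: [0.786, 0.618, 0.003, -0.001]
force: [6.6, 17.4, 5.8]
finger_gap: 30.2
grasp_force: 8.0
```

Request:
jog_arm --pt "0.015 0 0 0 0 0 0.35" --pt "0.03 0.005 0 0 0 0 0.35" --pt "0.03 0.013 0 0 0 0 0.35" --pt "0.02 0.013 0 0 0 0 0.35" --pt "0.01 0.013 0 0 0 0 0.35" --pt "0.005 0.013 0 0 0 0 0.35" --pt "0 0.013 0 0 0 0 0.35" --pt "0 0.013 0 0 0 0 0.35"

```text
t: 10.48
eef_pos: [592.7, -55.1, 24.3]
tool_rot: [0.787, 0.617, 0.004, -0.002]
force: [7.7, 22.2, 2.4]
finger_gap: 30.0
grasp_force: 10.3
```

Request:
jog_arm --pt "0.05 0 0 0 0 0 0.35" --pt "0.12 0 0 0 0 0 0.35" --pt "0.25 0 0 0 0 0 0.5" --pt "0.25 0 -0.15 0 0 0 0.7" --pt "0.25 0 -0.35 0 0 0 1" --pt "0.25 0 -0.55 0 0 0 1" --pt "0.25 0 -0.75 0 0 0 1" --pt "0.25 0 -0.95 0 0 0 1" --pt "0.25 0 -1 0 0 0 1" --pt "0.25 0 -1 0 0 0 1"

```text
t: 11.72
eef_pos: [608.4, 12.8, 324.2]
tool_rot: [0.786, 0.618, 0.0, 0.001]
force: [-0.1, 0.4, -0.1]
finger_gap: 0.3
grasp_force: 0.0
```

```bash
python3 -c "
from h import *
go(578,-94,324,75.7)
T=bot.camera('top');S=bot.camera('scene')
t=cv2.resize(T[140:270,290:430],(420,390),interpolation=2);s=cv2.resize(S[150:280,150:277],(380,390),interpolation=2)
cv2.imwrite('pics/p3.png',np.hstack([t,s])[:,:,::-1])
print(bot.search_frame('scene','chamber_mid'))
for c,o in(('top',(290,140)),('scene',(150,150))):
  print(c,(proj(c,[[578.5,-94.7,90],[578.5+35,-94.7,90],[578.5-35,-94.7,90],[578.5,-59.7,90],[578.5,-129.7,90]])-o)*3)"
```

```text
t 11.725 pos [608.4  12.8 324.2] h 76.36 tilt z [ 0.001 -0.001 -1.   ] gap 0.3 F [-0.1  0.4 -0.1]
shares [-0.37  -0.015  0.001] turn z share 0.023
[{'centre': [534.8, 257.1, 82.8], 'conf': 0.86}, {'centre': [600.1, -86.5, 65.7], 'conf': 0.85}, {'centre': [767.3, 169.4, 81.5], 'conf': 0.83}, {'centre': [647.4, 287.2, 65.7], 'conf': 0.69}]
top [[114.88344506 187.58369979]
 [114.42620428 145.138201  ]
 [115.36039822 230.32267143]
 [ 71.85076924 187.62924366]
 [158.04061245 187.53484182]]
scene [[234.04267137 196.20480308]
 [224.34416376 216.86357437]
 [243.38328991 176.3267077 ]
 [268.64888052 200.14313217]
 [199.78446476 192.29990108]]
```

View pics/p3.png

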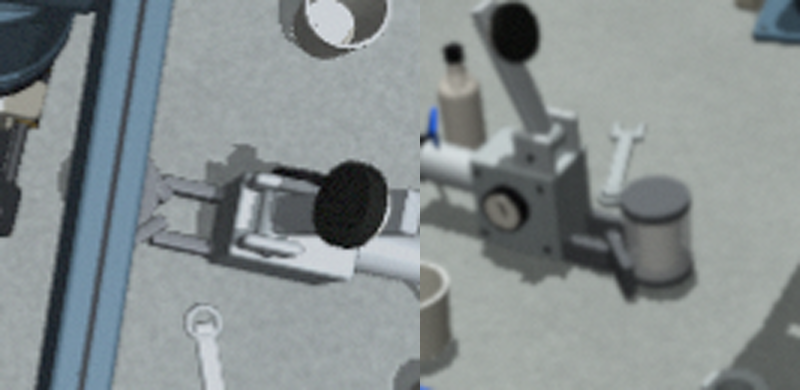

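The right half shows the chamber upright against both jaws. Its lid is centred at about (656,200), within roughly 2 mm of the predicted seat, and the arm is still thrown back. I'll go over the arm to its back side, passing above it.

Request:
jog_arm --pt "-0.15 0 0 0 0 0.02 1" --pt "-0.35 0 0 0 0 0.02 1" --pt "-0.55 -0.005 0 0 0 0.02 1" --pt "-0.75 -0.01 0 0 0 0.02 1" --pt "-0.9 -0.01 0 0 0 0.02 1" --pt "-1 -0.015 0 0 0 0.02 1" --pt "-1 -0.015 0 0 0 0.02 1"

```text
t: 12.75
eef_pos: [531.7, -279.5, 320.9]
tool_rot: [0.79, 0.613, -0.001, -0.002]
force: [0.7, -0.6, 0.4]
finger_gap: 0.5
grasp_force: 0.0
```

```bash
python3 -c "
from h import *
go(520.5,-322,240,75.7)
S=bot.camera('scene');T=bot.camera('top')
print('top',proj('top',[[578.5,-94.7,90]]),bot.search_frame('top','chamber_mid'))
cv2.imwrite('pics/p4.png',np.hstack([cv2.resize(T[140:270,290:430],(420,390),interpolation=2),cv2.resize(S[130:260,150:277],(380,390),interpolation=2)])[:,:,::-1])"
```

```text
t 12.75 pos [ 531.7 -279.5  320.9] h 75.58 tilt z [-0.004  0.002 -1.   ] gap 0.5 F [ 0.7 -0.6  0.4]
shares [-0.147  0.     0.27 ] turn z share -0.004
top [[328.29448169 202.52789993]] [{'centre': [622.7, 280.7, 95.3], 'conf': 0.84}, {'centre': [512.3, 257.5, 89.2], 'conf': 0.75}, {'centre': [741.6, 167.6, 88.5], 'conf': 0.68}, {'centre': [578.0, -88.5, 89.2], 'conf': 0.56}]
```

View pics/p4.png

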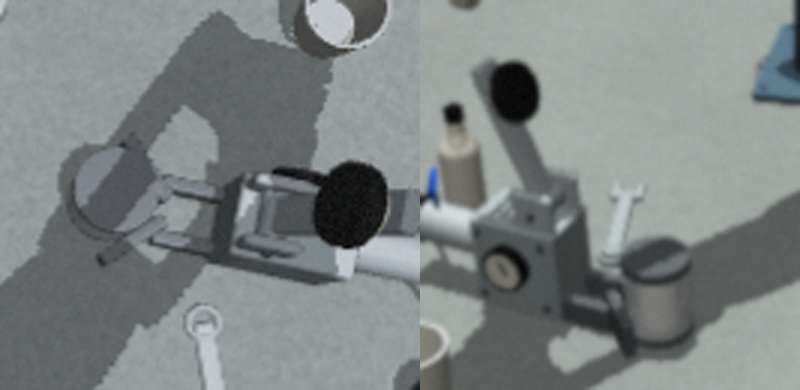

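Top view: the lid centre at (117,188) matches the predicted (115,188), nested between the jaws. The arm is still back. I'll lower the fingertips behind the arm.

Request:
jog_arm --pt "-0.08 0 0 0 0 0 1" --pt "-0.15 0 0 0 0 0 1" --pt "-0.15 0 0.1 0 0 0 1" --pt "-0.15 0 0.2 0 0 0 1" --pt "-0.15 0 0.27 0 0 0 1" --pt "-0.15 0 0.27 0 0 0 1"

```text
t: 13.65
eef_pos: [520.9, -321.7, 240.8]
tool_rot: [0.789, 0.614, -0.0, -0.002]
force: [-0.4, 1.1, 0.2]
finger_gap: 0.4
grasp_force: 0.0
```

```bash
python3 -c "
from h import *
S=(549,-210.5,-0.25)
for y in(-75,0,50): go(*stand([0,y,240],S)[0],75.7)
"
```

```text
t 13.65 pos [ 520.9 -321.7  240.8] h 75.75 tilt z [-0.003  0.002 -1.   ] gap 0.4 F [-0.4  1.1  0.2]
shares [ 0.132 -0.001  0.003] turn z share 0.002
t 13.65 pos [ 520.9 -321.7  240.8] h 75.75 tilt z [-0.003  0.002 -1.   ] gap 0.4 F [-0.4  1.1  0.2]
shares [ 0.382 -0.001  0.003] turn z share 0.002
t 13.65 pos [ 520.9 -321.7  240.8] h 75.75 tilt z [-0.003  0.002 -1.   ] gap 0.4 F [-0.4  1.1  0.2]
shares [ 0.549 -0.     0.003] turn z share 0.002
```

Request:
jog_arm --pt "0.04 0 0 0 0 0 1" --pt "0.08 0 0 0 0 0 1" --pt "0.12 0 0 0 0 0 1" --pt "0.16 0 0 0 0 0 1" --pt "0.2 0 0 0 0 0 1" --pt "0.24 0 0 0 0 0 1" --pt "0.28 0 0 0 0 0 1" --pt "0.32 0 0 0 0 0 1" --pt "0.36 0 0 0 0 0 1" --pt "0.4 0 0 0 0 0 1" --pt "0.44 0 0 0 0 0 1" --pt "0.46 0 0.003 0 0 0 1"

```text
t: 15.15
eef_pos: [556.1, -186.6, 241.4]
tool_rot: [0.789, 0.614, -0.0, -0.0]
force: [-1.5, -3.6, -1.4]
finger_gap: 0.1
grasp_force: 1.2
```

```bash
python3 -c "
from h import *
S=(549,-210.5,-0.25)
for a in(1.2,1,.8,.6,.4,.2): go(*stand([0,120*np.cos(a)-7*np.sin(a)-7.5,122+120*np.sin(a)+7*np.cos(a)],S)[0],75.7)
" | sort -u; python3 -c "
import cv2;from workcell import bot
T=bot.camera('top');S=bot.camera('scene')
cv2.imwrite('pics/p5.png',cv2.resize(S[110:260,130:330],(800,600),interpolation=2)[:,:,::-1])"
```

```text
shares [ 0.015 -0.003  0.017] turn z share 0.004
shares [ 0.089 -0.003  0.049] turn z share 0.004
shares [ 0.154 -0.003  0.095] turn z share 0.004
shares [ 0.209 -0.003  0.153] turn z share 0.004
shares [ 0.251 -0.002  0.221] turn z share 0.004
shares [ 0.279 -0.002  0.296] turn z share 0.004
t 15.15 pos [ 556.1 -186.6  241.4] h 75.83 tilt z [-0.  0. -1.] gap 0.1 F [-1.5 -3.6 -1.4]
```

View pics/p5.png

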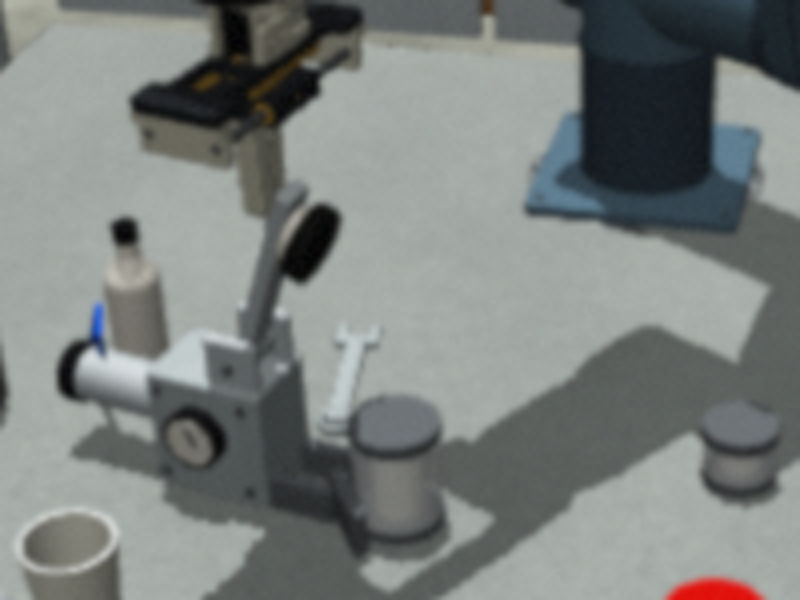

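The fingertip at (262,210) is on the bar's back face, and the arm has tipped past upright. The chamber is unmoved. I'll follow the arc down.

Request:
jog_arm --pt "0.015 -0.003 0.017 0 0 0 1" --pt "0.05 -0.003 0.031 0 0 0 1" --pt "0.089 -0.003 0.049 0 0 0 1" --pt "0.123 -0.003 0.071 0 0 0 1" --pt "0.154 -0.003 0.095 0 0 0 1" --pt "0.183 -0.003 0.123 0 0 0 1" --pt "0.209 -0.003 0.153 0 0 0 1" --pt "0.232 -0.003 0.186 0 0 0 1" --pt "0.251 -0.002 0.221 0 0 0 1" --pt "0.267 -0.002 0.258 0 0 0 1" --pt "0.279 -0.002 0.296 0 0 0 1" --pt "0.279 -0.002 0.296 0 0 0 1"

```text
t: 16.75
eef_pos: [575.6, -105.9, 151.6]
tool_rot: [0.789, 0.614, -0.0, -0.001]
force: [0.4, 0.3, 0.2]
finger_gap: 0.7
grasp_force: 0.0
```

```bash
python3 -c "
from h import *
S=(549,-210.5,-0.25)
for a in(.1,.03,0): go(*stand([0,120*np.cos(a)-7*np.sin(a)-7.5,122+120*np.sin(a)+7*np.cos(a)],S)[0],75.7)
"
```

```text
t 16.75 pos [ 575.6 -105.9  151.6] h 75.8 tilt z [-0.001  0.001 -1.   ] gap 0.7 F [0.4 0.3 0.2]
shares [0.011 0.001 0.036] turn z share 0.003
t 16.75 pos [ 575.6 -105.9  151.6] h 75.8 tilt z [-0.001  0.001 -1.   ] gap 0.7 F [0.4 0.3 0.2]
shares [0.014 0.001 0.064] turn z share 0.003
t 16.75 pos [ 575.6 -105.9  151.6] h 75.8 tilt z [-0.001  0.001 -1.   ] gap 0.7 F [0.4 0.3 0.2]
shares [0.015 0.001 0.075] turn z share 0.003
```

Request:
jog_arm --pt "0.006 0.001 0.018 0 0 0 1" --pt "0.011 0.001 0.036 0 0 0 1" --pt "0.013 0.001 0.05 0 0 0 1" --pt "0.014 0.001 0.062 0 0 0 1" --pt "0.014 0.001 0.068 0 0 0 1" --pt "0.014 0.001 0.073 0 0 0 1" --pt "0.015 0.001 0.075 0 0 0 1" --pt "0.015 0.001 0.075 0 0 0 1"

```text
t: 17.75
eef_pos: [577.2, -102.0, 130.4]
tool_rot: [0.789, 0.614, -0.0, -0.0]
force: [0.4, -0.7, 1.4]
finger_gap: 0.2
grasp_force: 0.5
```

Request:
jog_arm --pt "0 0 0.004 0 0 0 1" --pt "0 0 0.008 0 0 0 1" --pt "0 0 0.01 0 0 0 1" --pt "0 0 0.01 0 0 0 1"

```text
t: 18.25
eef_pos: [577.3, -102.0, 129.3]
tool_rot: [0.789, 0.614, 0.0, 0.0]
force: [-3.8, 2.1, 12.3]
finger_gap: 0.3
grasp_force: 6.1
```

Request:
jog_arm --pt "0 0 -0.01 0 0 0 1" --pt "0 0 -0.05 0 0 0 1" --pt "0 0 -0.15 0 0 0 1" --pt "0 0 -0.3 0 0 0 1" --pt "-0.1 0 -0.45 0 0 0 1" --pt "-0.3 0 -0.5 0 0 0 1" --pt "-0.5 0 -0.5 0 0 0 1" --pt "-0.7 0 -0.5 0 0 0 1" --pt "-0.7 0 -0.5 0 0 0 1"

```text
t: 19.38
eef_pos: [524.1, -309.8, 277.1]
tool_rot: [0.791, 0.612, -0.001, -0.0]
force: [-0.4, 1.2, -0.9]
finger_gap: 0.5
grasp_force: 0.0
```

```bash
python3 -c "
from h import *
T=bot.camera('top');S=bot.camera('scene');print(bot.get_state()['force'])
cv2.imwrite('pics/p6.png',np.hstack([cv2.resize(T[140:270,290:430],(420,390),interpolation=2),cv2.resize(S[150:280,150:277],(380,390),interpolation=2)])[:,:,::-1])
St=(549,-210.5,-0.25)
for c,o in(('top',(290,140)),('scene',(150,150))): print(c,(proj(c,stand([[-15,155,129],[15,155,129],[15,155,115]],St))-o)*3)"
```

```text
[ 0.01862561 -0.58023859 -0.07646173]
top [[ 71.66448918 188.66527254]
 [ 80.86824833 151.9323677 ]
 [ 79.42362422 154.63446863]]
scene [[271.54391217 164.11438908]
 [256.40129366 180.14434441]
 [257.08035441 192.22824718]]
```

View pics/p6.png

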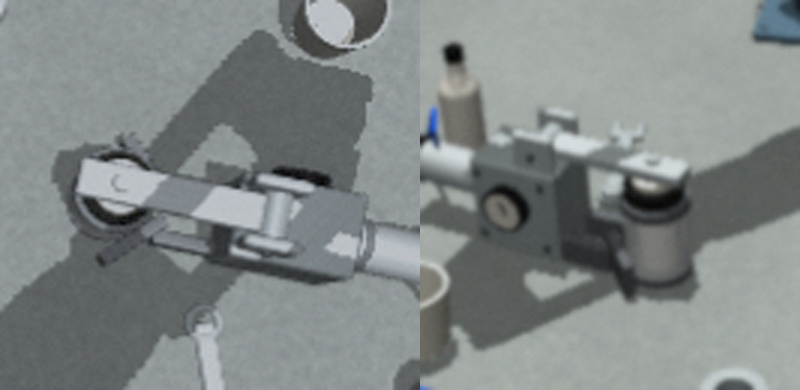

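The arm is level with its pad concentric on the lid (right half, pad at (652,195)). The chamber is upright in the V and the fingers are clear, so I'm handing it in.

```bash
python3 -c "
from workcell import bot
print(bot.finish_job())"
```

```text
the job is handed in; nothing more can be done
None
```

I handed the job in with the chamber upright and home in the V stop, the sealing arm pressed level with its pad on the lid, and the fingers clear. I checked this by camera and contact force; the hand-in gave no verdict.

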